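# Shut the bead boxes and stack the carrier tote the right way round

### The arm

A 6-joint arm with a two-finger parallel gripper is mounted at the origin on the work surface. World frame = base frame: x ahead of the robot, y to its left, z up, the work surface at z = 0. Lengths are in mm, angles in rad, forces in N, time in s.
With the tool pointing down it reaches from about 350 to 725 mm from the base axis. Payload 4.3 kg.
Tool frame: the origin (TCP) lies at the very end of the fingers, on their centre line; the grasp point (between the pads) lies behind it (robot.pinch_z is the z of the grasp point in the tool frame, in mm); z points along the fingers, y is the direction in which the jaws open and shut (so a half turn about z gives the same grasp; the last joint's range is limited). The gripper opens to 85 mm and grips with 20 to 120 N. Pads are 22 mm wide; open, the fingers measure 114 mm over their backs; the gripper's body (76 mm by 85 mm) begins 54 mm behind the grasp point. The pads swing forward as they close: fully open they stand 13 mm farther back than shut.
Start: joints at [-1.457, 0.377, 0.081, 1.274, 0, 1.46], TCP at [127.621, -560.696, 231.329] pointing down, gripper open.
Joint ranges: [-2.72, 2.72], [-0.84, 1.66], [-1.02, 1.22], [-1.77, 2.12], [-1.37, 1.28], [-3.14, 3.14]. Speed limits (rad/s): [2.57, 2.57, 3.14, 3.14, 3.14, 3.14].

### API

Orientations are given as a 3x3 rotation matrix whose columns are the frame's x, y, z axes.
In Python, from rig import robot gives the robot as it stands.
- The arm moves only by the shell command python3 -m creep 'ROWS'. ROWS is a JSON object of lists of equal length, an entry for each row: "slide": the shift along the tool's x, y, z in m, a list of three; "turn": the turn, a rotation vector about the tool's x, y, z in degrees, a list of three; "hand": the opening, from 0 (shut) to 1 (fully open). In form: {"slide": [[tx, ty, tz], ...], "turn": [[rx, ry, rz], ...], "hand": [hand, ...]}. A call has 1 to 20 rows; each row is the pose to reach, as a shift and turn from the pose measured when the call began, along the tool's axes at that moment; what a row does not reach only later rows make up. A row lasts 1/8 s, in which the tool goes at most 62.5 mm and 10.7 degrees, less where a joint would pass 70% of its speed; a pose out of reach is approached as far as the arm can. A call with a gripper value outside its range is refused whole. The fingers move at their own pace and stop on an object; the grip force is fixed at half the most. Time passes only in rows, so rows that repeat a pose let the fingers close. It gives the time, the measured TCP pose, the force and the opening at its end, in the units of the state.
- robot.observe(): the state, without advancing time (a new reading comes with each control period).
- robot.camera(name): name is "scene" or "top" or "wrist"; returns the picture (400x640x3 uint8, red, green, blue); there is no depth.
- robot.get_calibration(name): a dict with "fx", "fy", "cx", "cy" (pixels), "R" (3x3) and "t" (3): a world point X has camera coordinates R X + t. Camera axes: x right, y down, z forward; pixel columns grow to the right and rows downward; lengths in mm; the calibration is good to about 2 mm. The wrist camera is an equidistant fisheye: a pixel r from the principal point sees the ray r / f radians off the axis. A picture is of the moment at which its call begins: read the wrist's pose just before it. get_calibration takes no time and is no camera call; for the wrist camera it gives the pose at the moment of the call.
- robot.close_job(): hands the job in, once; it reports no verdict.
The state is a dict: "t": time; "q": joint angles; "joint_vel": joint speeds; "effort": joint torques, N m; "tcp_pos": TCP position; "tcp_rot": TCP orientation; "force": force on the tool from outside, world axes, zero at the start; "ft_torque": the same for the moment, N m; "finger_gap": finger opening in mm.
Only numpy, scipy, OpenCV 4.12 (cv2) and the standard library are available. Lean on these libraries where they do the work, as an engineer would, in place of code of your own. Each camera call takes 0.05 s, during which the arm holds its last target. There are 200 camera calls.

### The job

On the craft table, push shut the two flip lids that stand up inside the open tote without a handle. Then lift the other tote by its carry handle, turn it so that its scooped end lies over the lower tote's plain end, and set it gently on top so that it sits level and fully down on the lower tote's ledges (stacked, not nested), then let go. Leave the tweezers, the jar and the bead tray where they are.

Things in the scene. Friction and masses are not known exactly. Their poses are not given: they have to be found in the camera images.
- base_tote: the lower tote, white plastic, fixed, no handle. Origin under its centre, x along its length, z up. Floor 150 x 88 mm, 3 mm walls flaring to a mouth of 170 x 108 mm (outside), 65 mm high. Its +x end has a scoop (cut-out 56 mm wide, from 38 mm height up); its -x end is plain. Two fixed grey flip-lid boxes stand inside, side by side along x.
- plain_end (a point): middle of the rim of the lower tote's plain end: 83 mm from its centre towards -x, 65 mm up. The carrier's scoop must come over this end.
- seat (a point): centre of the lower tote at ledge height, 55 mm above its underside. Each long wall has two indents, at x = -55 and +25 mm, topped by level ledges 26 mm long reaching in to 33 mm from the centre line. A like tote turned end for end and centred stands on them, its underside here, 10 mm below the rim, with about 5 mm play each way; the same way round it sinks onto the boxes.
- lid_a_hinge (a point): middle of flip lid a's hinge line, on the lid's underside: in the lower tote's frame at x = -34, y = +23, z = 37 mm. The line runs along the tote's x.
- lid_b_hinge (a point): the same for flip lid b, at x = +34, y = +23, z = 37 mm
- lid_a (a joint): angle of grey flip lid a (64 mm along the tote's x, 46 mm from hinge to free edge, 3 mm thick): 0 = shut, level, reaching from its hinge towards the tote's -y; 1.57 = upright; up to 2.0 it leans to +y. Stiff hinge: it stays where left and takes about 1 N at the edge to move. Starts at 1.2 to 1.85, standing above the rim.
- lid_b (a joint): the same for flip lid b
- lid_a_edge (a point): middle of lid a's free edge, 46 mm from its hinge
- lid_b_edge (a point): middle of lid b's free edge, 46 mm from its hinge
- carrier_mid (a point): the loose tote with the carry handle, 0.22 to 0.45 kg, its body of the same shape, size and plastic as the lower tote (scoop at its +x end). This point lies on its centre line 60 mm above its underside; x along its length towards the scoop, z up. Overall height 121 mm.
- handle (a point): centre of the carrier's handle, 112 mm above its underside: a level bar along its x, 16 mm wide (y), 18 mm tall, 128 mm long, on two posts at x = +-52 mm; the 90 mm between them is free beneath down to a thin partition 53 mm above the underside
- carrier_scoop (a point): lower edge of the carrier's scoop, middle of its +x end: 80 mm from its centre, 38 mm above its underside
- tweezers: black steel tweezers lying flat, 115 x 9 x 10 mm; origin under the middle; long axis x
- jar: small clear round jar with a white cap, 30 mm wide, 45 mm high; origin under its centre
- bead_tray: shallow white tray with four lanes, 90 x 140 x 16 mm; origin under its centre
Mind the look-alikes: they are no part of the job. Leave any yellow look-alike of the part that bears carrier_mid alone. What is shaped like the base_tote but red is not meant.

How it is judged (in metres and radians):
On the way:
1. both flip lids are shut (each within 0.12 rad), the carrier tote still more than 120 mm away from the lower tote (value of joint each of lid_a, lid_b below 0.12 rad and horizontal distance between carrier_mid and base_tote above 0.12 m), for 0.2 s.
At the end, for the whole second after the job is handed in: Both flip lids are shut (within 0.12 rad); the carrier tote stands at rest, released, on the lower tote's ledges: scoop over the lower tote's plain end, centred within 10 mm along and across, its underside 55 mm (+-4) above the lower tote's, level within 0.05 rad (value of joint each of lid_a, lid_b below 0.12 rad and x of carrier_mid in the frame of base_tote between -0.01 and 0.01 m and y of carrier_mid in the frame of base_tote between -0.01 and 0.01 m and z of carrier_mid in the frame of base_tote between 0.111 and 0.119 m and x of carrier_scoop in the frame of base_tote below -0.05 m and angle between carrier_mid's own z axis and vertical below 0.05 rad and linear speed of carrier below 0.02 m/s); the robot touches nothing.
It fails at once if the carrier tote is dropped: it moves faster than 0.5 m/s within 60 mm above its place on the lower tote (linear speed of carrier above 0.5 m/s and horizontal distance between carrier_mid and base_tote below 0.05 m and z of carrier_mid in the frame of base_tote below 0.175 m).
It fails at once if the tweezers, jar or bead tray is moved by more than 25 mm (distance of any of tweezers, jar, bead_tray from where it was at the start of the episode above 0.025 m).
It also fails if it takes over 48 s, if anything falls off the work surface, if the arm or the gripper's body presses on something with over 40 N, if the wrist force passes 120 N, or if a joint passes its speed limit or range.

## Working session

There is one attempt and no reset: what is moved stays moved. The work goes in short steps, Python scripts to look and compute and a shell command to move; the robot and the scene stay as the last step left them, time stands still between calls to the robot, and variables do not carry over. Pictures are saved under pics/ and viewed, about 8 in all and at most 12, crops included, and the job is handed in when it is done.

```bash
mkdir -p pics; ls; cat > h.py <<'E'
import numpy as np, cv2
from rig import robot
def snap(n,fn=None):
    c=robot.get_calibration(n); im=robot.camera(n)
    if fn: cv2.imwrite('pics/'+fn,cv2.cvtColor(np.asarray(im),cv2.COLOR_RGB2BGR))
    return np.asarray(im),c
def proj(n,X,c=None):
    c=c or robot.get_calibration(n); p=np.array(c['R'])@np.array(X,float)+np.array(c['t'])
    if n=='wrist':
        r=np.hypot(p[0],p[1]); th=np.arctan2(r,p[2]); u=p[:2]/max(r,1e-9)*th
    else: u=p[:2]/p[2]
    return np.array([c['fx']*u[0]+c['cx'],c['fy']*u[1]+c['cy']])
def ray(n,uv,c):
    a=np.array([(uv[0]-c['cx'])/c['fx'],(uv[1]-c['cy'])/c['fy']])
    if n=='wrist':
        r=np.hypot(*a); d=np.array([*(a/max(r,1e-9)*np.sin(r)),np.cos(r)])
    else: d=np.array([*a,1.])
    R=np.array(c['R']); return -R.T@np.array(c['t']),R.T@d
def onz(n,uv,z,c=None):
    c=c or robot.get_calibration(n); o,d=ray(n,uv,c); return (o+d*(z-o[2])/d[2])
E
python3 - <<'E'
from h import *
a,c=snap('top','top0.png'); b,d=snap('scene','sc0.png')
print(robot.observe()); print(c,d,robot.pinch_z)
E
```

```text
pics
{'t': 0.1, 'q': array([-1.45733201e+00,  3.78041918e-01,  7.97552726e-02,  1.27442741e+00,
       -7.57025870e-06,  1.46049081e+00]), 'joint_vel': array([-0.0010813 ,  0.00011873,  0.0031411 , -0.00128734,  0.00053836,
        0.00124722]), 'effort': array([ 9.67533342e-04, -4.64693677e+01,  2.70582265e+01,  1.20949073e-02,
       -8.31255329e-05,  1.79218074e-05]), 'tcp_pos': array([ 127.52810345, -560.05884071,  230.42305789]), 'tcp_rot': array([[ 9.75067850e-01,  2.21906821e-01, -2.24648585e-04],
       [ 2.21906841e-01, -9.75066011e-01,  1.90453871e-03],
       [ 2.03582930e-04, -1.90690552e-03, -9.99998161e-01]]), 'force': array([-0.55075871, -0.94900848,  0.66029521]), 'ft_torque': array([ 0.03232807, -0.02936169, -0.00927958]), 'finger_gap': 85.21051268422579}
{'fx': 423.83399174537954, 'fy': 423.83399174537954, 'cx': 318.00047186463206, 'cy': 198.06826887629788, 'R': array([[-0.09160524, -0.99579273,  0.00230428],
       [-0.97294725,  0.08901031, -0.21319198],
       [ 0.21208992, -0.02177145, -0.97700761]]), 't': array([ -99.33605533,  499.82628181, 1011.79594063])} {'fx': 477.7582443386424, 'fy': 477.7582443386424, 'cx': 317.59788246852685, 'cy': 200.74578911644196, 'R': array([[-0.03978626,  0.99907371,  0.01639425],
       [ 0.7340006 ,  0.04035498, -0.67794882],
       [-0.67798243, -0.01493966, -0.73492627]]), 't': array([ 153.30786513, -295.06728727, 1413.62682828])} -18.700000000000003
```

View pics/top0.png

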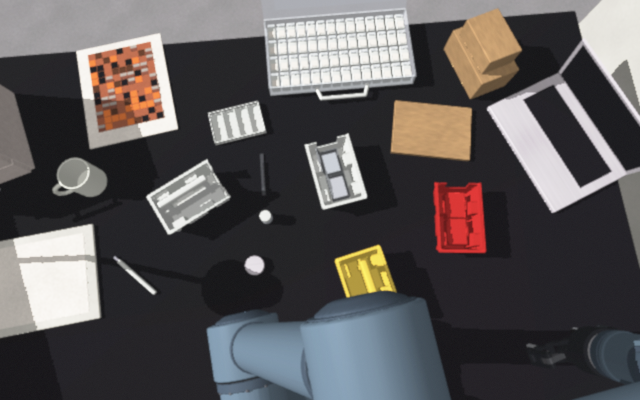

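View pics/sc0.png

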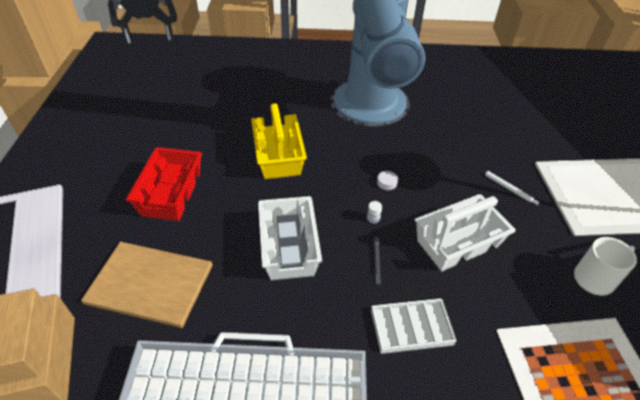

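Candidates for the lower tote: the white one without a handle at top (337,170) or the red one (460,217), which is a decoy. Candidates for the carrier: the white one with a handle at top (188,195) or the yellow one (365,272), also a decoy. I choose both white ones. The jar is at (265,216), the tweezers at (263,173) and the bead tray at (238,122). Next is a close crop to check the choice.

```bash
python3 - <<'E'
from h import *
t=cv2.imread('pics/top0.png'); s=cv2.imread('pics/sc0.png')
f=lambda im,x,y,w=100,h=75,k=4: cv2.resize(im[y:y+h,x:x+w],None,fx=k,fy=k,interpolation=cv2.INTER_CUBIC)
cv2.imwrite('pics/crop.png',np.vstack([np.hstack([f(t,290,133,h=80)[:300],f(t,140,160)]),np.hstack([cv2.resize(s[190:285,245:345],(400,300)),f(s,415,192)])]))
g=cv2.cvtColor(t,cv2.COLOR_BGR2HSV)
m=((g[...,2]>95)&(g[...,1]<60)).astype(np.uint8)
for n,(x,y,w,h) in dict(base=(295,125,85,90),car=(140,150,100,90)).items():
    k=np.zeros_like(m);k[y:y+h,x:x+w]=m[y:y+h,x:x+w]
    cs=max(cv2.findContours(k,0,2)[0],key=cv2.contourArea)
    b=cv2.boxPoints(cv2.minAreaRect(cs)); print(n,b.round(1).tolist())
    P=[onz('top',p,65)[:2] for p in b]; print(np.round(P,1).tolist(),np.mean(P,0).round(1),[np.linalg.norm(P[i]-P[i-1]).round(1) for i in range(4)])
E
```

```text
base [[303.29998779296875, 144.1999969482422], [349.70001220703125, 131.5], [367.70001220703125, 197.6999969482422], [321.3999938964844, 210.39999389648438]]
[[630.2, -119.9], [653.6, -241.7], [475.9, -267.7], [454.6, -149.8]] [ 553.6 -194.8] [np.float64(178.2), np.float64(124.1), np.float64(179.6), np.float64(119.9)]
car [[143.5, 196.1999969482422], [206.0, 157.3000030517578], [231.0, 197.6999969482422], [168.60000610351562, 236.5]]
[[530.7, 287.7], [617.7, 129.3], [507.0, 71.0], [424.0, 227.3]] [519.8 178.8] [np.float64(122.6), np.float64(180.6), np.float64(125.1), np.float64(177.0)]
```

View pics/crop.png

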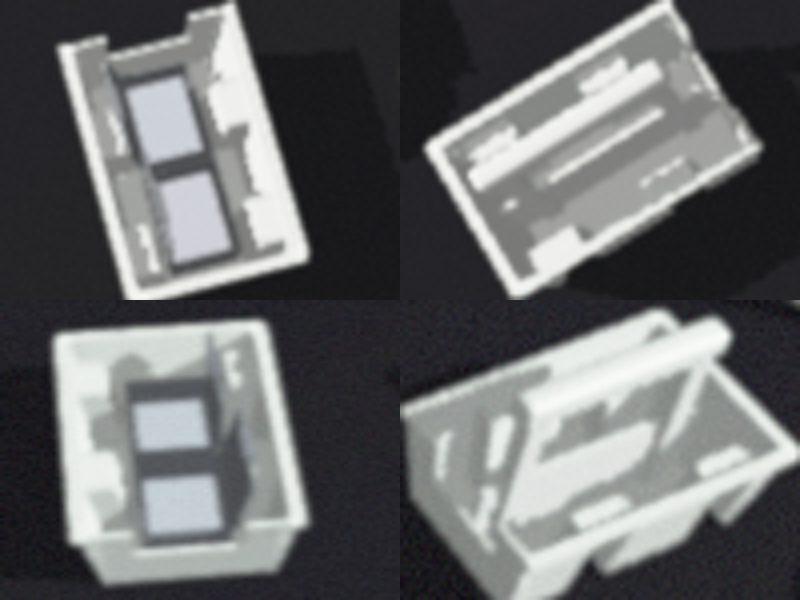

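The crop confirms the choice: in the lower tote the grey boxes have lids standing on the image-left (+y) side, and the scoop end is at the image top. The carrier's scoop is its right-hand end, with the bar running from crop (470,180) to (660,70). Next I compute the poses from the rim corners.

```bash
cat >> h.py <<'E'
def rel(p,yaw=None):
    "tool-frame slide (m) and turn about tool z (deg) to reach world p (mm) with tool-x yaw (deg)"
    s=robot.observe(); R=np.array(s['tcp_rot']); d=R.T@(np.array(p,float)-s['tcp_pos'])/1000
    y0=np.degrees(np.arctan2(R[1,0],R[0,0]))
    print('slide',d.round(4),'turnz',None if yaw is None else round(-((yaw-y0+180)%360-180),1),'yaw0',y0.round(1))
def frame(P,a):
    a=np.radians(a); return lambda x,y:(P[0]+x*np.cos(a)-y*np.sin(a),P[1]+x*np.sin(a)+y*np.cos(a))
E
python3 - <<'E'
from h import *
B=np.array([onz('top',p,65)[:2] for p in [(322.5,207.3),(366,198.5),(348.7,133.8),(305,144)]])
# carrier corners: plain left, scoop right
C=np.array([onz('top',p,65)[:2] for p in [(140+515/4,160+295/4),(140+430/4,160+147/4),(140+668/4,160+1/4),(140+760/4,160+148/4)]])
for n,Q in (('B',B),('C',C)):
    v=(Q[2]+Q[3]-Q[0]-Q[1])/2; print(n,Q.mean(0).round(1),np.degrees(np.arctan2(v[1],v[0])).round(1),np.linalg.norm(v).round(1),np.linalg.norm(Q[0]-Q[1]).round(1))
h=np.array([onz('top',(140+x/4,160+y/4),121)[:2] for x,y in [(475,180),(658,70)]])
v=h[1]-h[0]; print('handle',h.mean(0).round(1),np.degrees(np.arctan2(v[1],v[0])).round(1),np.linalg.norm(v))
a=B.mean(0); v=(B[2]+B[3]-B[0]-B[1])/2; an=np.degrees(np.arctan2(v[1],v[0]))
rel([*frame(a,an)(0,60),170],an+90)
E
```

```text
B [ 553.6 -194.8] 8.9 173.0 110.6
C [496.7 -71.5] -63.1 175.8 107.7
handle [498.6 -59.5] -63.2 125.91260953717715
slide [ 0.5005 -0.3214  0.0611] turnz -86.1 yaw0 12.8
```

```bash
python3 -m creep '{"slide":[[0.06,-0.039,0],[0.12,-0.077,0],[0.18,-0.116,0],[0.24,-0.154,0],[0.3,-0.193,0],[0.36,-0.231,0.02],[0.42,-0.27,0.03],[0.48,-0.308,0.05],[0.5,-0.321,0.061],[0.5,-0.321,0.061],[0.5,-0.321,0.061],[0.5,-0.321,0.061],[0.5,-0.321,0.061],[0.5,-0.321,0.061]],"turn":[[0,0,-9],[0,0,-18],[0,0,-27],[0,0,-36],[0,0,-45],[0,0,-54],[0,0,-63],[0,0,-72],[0,0,-81],[0,0,-86],[0,0,-86],[0,0,-86],[0,0,-86],[0,0,-86]],"hand":[0.6,0.6,0.6,0.6,0.6,0.6,0.6,0.6,0.6,0.6,0.6,0.6,0.6,0.6]}'
python3 - <<'E'
from h import *
a,c=snap('wrist','w1.png')
B=frame((553.6,-194.8),8.9)
for x,y,z in [(83,52,65),(-83,52,65),(-83,-52,65),(83,-52,65),(-34,23,83),(34,23,83),(-66,23,37),(66,23,37)]: print((x,y,z),proj('wrist',[*B(x,y),z],c).round(0))
s=robot.observe();print(s['t'],s['tcp_pos'],s['force'],s['finger_gap'],s['q'])
E
```

```text
t: 1.85
tcp_pos: [543.4, -137.0, 170.6]
tcp_rot: [[-0.151, 0.988, 0.0], [0.988, 0.151, 0.002], [0.001, 0.001, -1.0]]
force: [-0.3, 0.0, -0.2]
finger_gap: 51.0
(83, 52, 65) [417. 204.]
(-83, 52, 65) [226. 205.]
(-83, -52, 65) [238. 306.]
(83, -52, 65) [406. 305.]
(-34, 23, 83) [280. 245.]
(34, 23, 83) [363. 245.]
(-66, 23, 37) [253. 226.]
(66, 23, 37) [390. 225.]
1.9 [ 543.52281551 -136.84411352  170.58150682] [0.34340731 0.13726824 0.61109679] 51.17984777551941 [-0.36072121  0.37139661 -0.08631006  1.11331665  0.00160518  1.05773425]
```

View pics/w1.png

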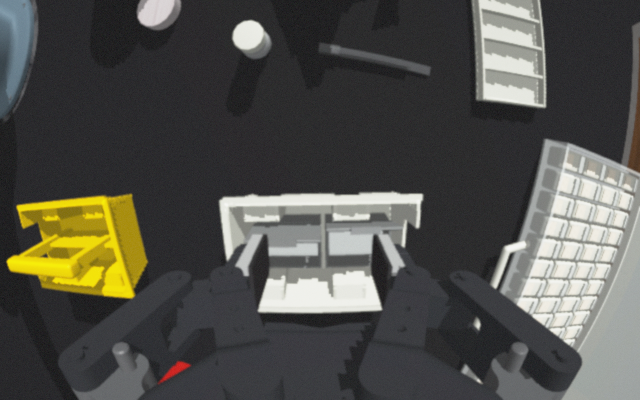

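The lower tote's rim corners are at about (222,200) and (422,200), within about 5 px of the prediction. The raised lids stand in the mouth and no finger touches the tote. Tool x is along base +y, so I sweep both lids at once.

```bash
python3 -m creep '{"slide":[[0,0,0.05],[0,0,0.102],[0,0,0.102],[-0.008,0,0.102],[-0.016,0,0.102],[-0.024,0,0.102],[-0.032,0,0.102],[-0.040,0,0.102],[-0.046,0,0.105],[-0.050,0,0.109],[-0.054,0,0.114],[-0.057,0,0.119],[-0.0585,0,0.124],[-0.06,0,0.128],[-0.06,0,0.128]],"turn":[[0,0,0],[0,0,0],[0,0,0],[0,0,0],[0,0,0],[0,0,0],[0,0,0],[0,0,0],[0,0,0],[0,0,0],[0,0,0],[0,0,0],[0,0,0],[0,0,0],[0,0,0]],"hand":[0.6,0.6,0.6,0.6,0.6,0.6,0.6,0.6,0.6,0.6,0.6,0.6,0.6,0.6,0.6]}'
```

```text
t: 3.78
tcp_pos: [552.1, -195.6, 41.8]
tcp_rot: [[-0.152, 0.988, -0.001], [0.988, 0.152, 0.002], [0.002, -0.0, -1.0]]
force: [0.4, 0.0, -0.6]
finger_gap: 51.4
```

```bash
python3 -m creep '{"slide":[[-0.003,0,0.002],[-0.005,0,0.004],[-0.005,0,0.004]],"turn":[[0,0,0],[0,0,0],[0,0,0]],"hand":[0.6,0.6,0.6]}'
```

```text
t: 4.15
tcp_pos: [552.6, -200.7, 37.5]
tcp_rot: [[-0.152, 0.988, -0.001], [0.988, 0.152, 0.002], [0.002, -0.001, -1.0]]
force: [-0.2, 0.6, 0.5]
finger_gap: 51.3
```

```bash
python3 -m creep '{"slide":[[0,0,0.002],[0,0,0.003],[0,0,0.003]],"turn":[[0,0,0],[0,0,0],[0,0,0]],"hand":[0.6,0.6,0.6]}'; python3 -m creep '{"slide":[[0,0,0.001],[0,0,0.002],[0,0,0.002]],"turn":[[0,0,0],[0,0,0],[0,0,0]],"hand":[0.6,0.6,0.6]}'
```

```text
t: 4.53
tcp_pos: [552.9, -200.9, 36.6]
tcp_rot: [[-0.152, 0.988, -0.0], [0.988, 0.152, 0.001], [0.001, -0.0, -1.0]]
force: [-4.4, 2.6, 14.2]
finger_gap: 51.1
t: 4.9
tcp_pos: [552.8, -200.9, 36.6]
tcp_rot: [[-0.152, 0.988, 0.0], [0.988, 0.152, 0.001], [0.001, 0.0, -1.0]]
force: [-4.6, 2.7, 15.0]
finger_gap: 51.4
```

Contact is at 15 N with the tips at lid height. I lift off and correct the carrier pixel offset from before, since the mosaic shift was not subtracted.

```bash
python3 -m creep '{"slide":[[0,0,-0.05],[0,0,-0.1],[0,0,-0.16],[0,0,-0.18],[0,0,-0.18]],"turn":[[0,0,0],[0,0,0],[0,0,0],[0,0,0],[0,0,0]],"hand":[0.6,1,1,1,1]}'
python3 - <<'E'
from h import *
q=lambda x,y:(140+(x-400)/4,160+y/4)
C=np.array([onz('top',q(*p),65)[:2] for p in [(515,295),(430,147),(668,1),(760,148)]])
v=(C[2]+C[3]-C[0]-C[1])/2; print(C.mean(0).round(1),np.degrees(np.arctan2(v[1],v[0])).round(1),np.linalg.norm(v).round(1),np.linalg.norm(C[0]-C[1]).round(1))
h=np.array([onz('top',q(*p),121)[:2] for p in [(475,180),(658,70)]])
v=h[1]-h[0]; an=np.degrees(np.arctan2(v[1],v[0])); print('handle',h.mean(0).round(1),an.round(1),np.linalg.norm(v).round(1))
snap('scene','sc1.png'); s=cv2.imread('pics/sc1.png'); cv2.imwrite('pics/sc1c.png',cv2.resize(s[185:295,235:355],None,fx=4,fy=4))
rel([*h.mean(0),215],an+180)
E
```

```text
t: 5.52
tcp_pos: [554.1, -201.8, 218.6]
tcp_rot: [[-0.152, 0.988, 0.004], [0.988, 0.152, -0.001], [-0.002, 0.004, -1.0]]
force: [0.5, 1.0, 0.0]
finger_gap: 85.4
[519.4 176.2] -62.3 171.7 110.1
handle [520.  175.4] -62.4 123.0
slide [0.3773 0.0245 0.0016] turnz -18.9 yaw0 98.7
```

View pics/sc1c.png

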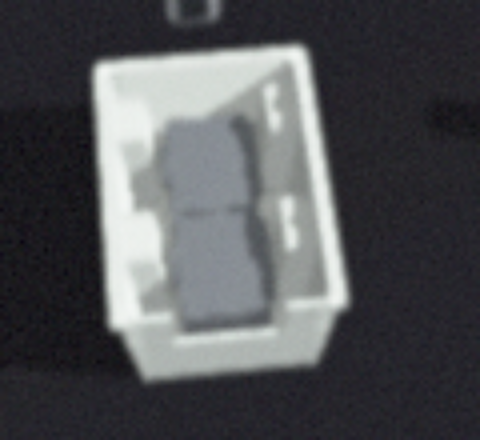

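Both lids lie flat over their boxes (crop (205,165) and (220,270)), so they are shut. On to the carrier.

```bash
python3 -m creep '{"slide":[[0.06,0.004,0],[0.12,0.008,0],[0.18,0.012,0],[0.24,0.016,0],[0.3,0.02,0],[0.36,0.024,0],[0.377,0.0245,0],[0.377,0.0245,0.002],[0.377,0.0245,0.002],[0.377,0.0245,0.002]],"turn":[[0,0,-4],[0,0,-8],[0,0,-12],[0,0,-16],[0,0,-18.9],[0,0,-18.9],[0,0,-18.9],[0,0,-18.9],[0,0,-18.9],[0,0,-18.9]],"hand":[1,1,1,1,1,1,1,1,1,1]}'
python3 - <<'E'
from h import *
a,c=snap('wrist','w2.png')
C=frame((519.5,176),-62.4)
for x,y,z in [(85,54,65),(-85,54,65),(-85,-54,65),(85,-54,65),(-64,0,121),(64,0,121)]: print((x,y,z),proj('wrist',[*C(x,y),z],c).round(0))
s=robot.observe();print(s['t'],s['tcp_pos'],s['q'])
E
```

```text
t: 6.82
tcp_pos: [520.3, 173.5, 214.3]
tcp_rot: [[-0.461, 0.887, 0.001], [0.887, 0.461, -0.0], [-0.001, 0.001, -1.0]]
force: [0.4, -0.4, 0.3]
finger_gap: 85.7
(85, 54, 65) [371. 261.]
(-85, 54, 65) [377.  95.]
(-85, -54, 65) [263.  95.]
(85, -54, 65) [270. 261.]
(-64, 0, 121) [320. 116.]
(64, 0, 121) [321. 269.]
6.875 [520.41522238 173.64949958 214.4877689 ] [ 2.06586908e-01  3.27241275e-01 -3.48881210e-02  1.20761910e+00
 -2.92030762e-04  1.29764649e+00]
```

View pics/w2.png

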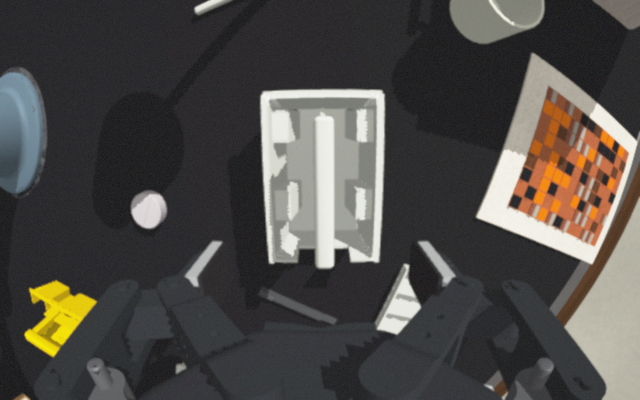

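The carrier's rim spans (262..383, 93) to (267..379, 262) and the bar runs (323,114) to (325,268), with the scoop at the bottom end. The prediction is off by about +3 px, or 2.5 mm across. I correct it and descend to grip.

```bash
python3 -m creep '{"slide":[[0.0037,0.0028,0.03],[0.0037,0.0028,0.06],[0.0037,0.0028,0.09],[0.0037,0.0028,0.11],[0.0037,0.0028,0.121],[0.0037,0.0028,0.121],[0.0037,0.0028,0.121],[0.0037,0.0028,0.121],[0.0037,0.0028,0.121],[0.0037,0.0028,0.121],[0.0037,0.0028,0.121],[0.0037,0.0028,0.121]],"turn":[[0,0,0],[0,0,0],[0,0,0],[0,0,0],[0,0,0],[0,0,0],[0,0,0],[0,0,0],[0,0,0],[0,0,0],[0,0,0],[0,0,0]],"hand":[1,1,1,1,1,1,0,0,0,0,0,0]}'
```

```text
t: 8.38
tcp_pos: [521.8, 178.5, 94.0]
tcp_rot: [[-0.462, 0.887, 0.002], [0.887, 0.462, 0.0], [-0.001, 0.002, -1.0]]
force: [-0.1, 1.0, 4.1]
finger_gap: 14.8
```

```bash
python3 -m creep '{"slide":[[0,0,-0.01],[0,0,-0.03],[0,0,-0.06],[0,0,-0.09],[0,0,-0.12],[0,0,-0.14],[0,0,-0.14],[0,0,-0.14]],"turn":[[0,0,0],[0,0,0],[0,0,0],[0,0,0],[0,0,0],[0,0,0],[0,0,0],[0,0,0]],"hand":[0,0,0,0,0,0,0,0]}'
python3 - <<'E'
from h import *
a,c=snap('wrist','w3.png')
s=robot.observe(); p=np.array(s['tcp_pos']);R=np.array(s['tcp_rot']);print(s['t'],p,s['finger_gap'],s['force'],s['ft_torque'])
T=lambda x,y,z:R@np.array([-x,y,-(z-112)-18.7])+p  # carrier coords -> world (carrier x=-tool x)
for x,y,z in [(85,54,65),(-85,54,65),(-85,-54,65),(85,-54,65),(-64,0,121)]: print((x,y,z),proj('wrist',T(x,y,z),c).round(1))
# hover: tool yaw so that carrier x = base angle+180 -> tool x at base angle
B=frame((553.6,-194.8),8.9); rel([*B(0,0),235],8.9)
E
```

```text
t: 9.38
tcp_pos: [520.7, 178.2, 232.7]
tcp_rot: [[-0.462, 0.887, -0.0], [0.887, 0.462, -0.0], [-0.0, -0.0, -1.0]]
force: [-0.1, 0.6, -3.7]
finger_gap: 14.9
9.425 [520.49192059 178.14005309 232.48075598] 14.971491935227256 [ 0.06501223  0.00839695 -4.42807845] [-0.03316717  0.02526488 -0.02010027]
(85, 54, 65) [394.2 337. ]
(-85, 54, 65) [415.5  86.2]
(-85, -54, 65) [224.   86.3]
(85, -54, 65) [245.6 337.2]
(-64, 0, 121) [320.1 122.1]
slide [-0.3461 -0.1428 -0.0024] turnz 108.6 yaw0 117.5
```

View pics/w3.png

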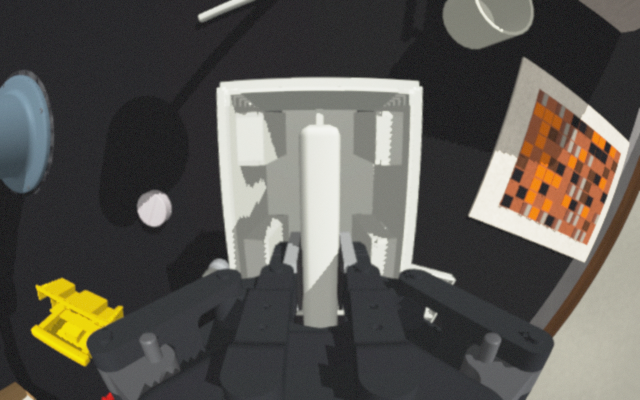

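The carrier is held centred across (rim 217..423, bar 303..340) and level, offset about 2 mm along towards its scoop. I carry it over while turning it 108.6°.

```bash
python3 -m creep '{"slide":[[-0.02,-0.008,0],[-0.046,-0.019,0],[-0.073,-0.03,0],[-0.1,-0.041,0],[-0.127,-0.052,0],[-0.154,-0.063,0],[-0.181,-0.075,0],[-0.208,-0.086,0],[-0.235,-0.097,0],[-0.262,-0.108,0],[-0.289,-0.119,0],[-0.316,-0.13,0],[-0.338,-0.139,0],[-0.346,-0.143,0],[-0.346,-0.143,0],[-0.346,-0.143,0],[-0.346,-0.143,0]],"turn":[[0,0,6],[0,0,14],[0,0,22],[0,0,30],[0,0,38],[0,0,46],[0,0,54],[0,0,62],[0,0,70],[0,0,78],[0,0,86],[0,0,94],[0,0,102],[0,0,107],[0,0,108.6],[0,0,108.6],[0,0,108.6]],"hand":[0,0,0,0,0,0,0,0,0,0,0,0,0,0,0,0,0]}'
python3 - <<'E'
from h import *
a,c=snap('top','t4.png'); b,d=snap('scene','s4.png')
s=robot.observe(); print(s['t'],s['tcp_pos'],s['finger_gap'],s['force'])
t=cv2.imread('pics/t4.png')[110:235,260:420]; u=cv2.imread('pics/s4.png')[130:290,220:370]
cv2.imwrite('pics/c4.png',np.hstack([cv2.resize(t,None,fx=2.5,fy=3*.8333),cv2.resize(u,(400,312))]) if False else np.hstack([cv2.resize(t,(400,312)),cv2.resize(u,(293,312))]))
p=s['tcp_pos']; rel([*frame((553.6,-194.8),8.9)(1.5,0),175],8.9)
E
```

```text
t: 11.55
tcp_pos: [553.2, -194.1, 232.3]
tcp_rot: [[0.988, 0.156, -0.001], [0.156, -0.988, 0.0], [-0.001, -0.0, -1.0]]
force: [-0.3, 0.4, -3.8]
finger_gap: 15.0
11.65 [ 553.31989795 -194.23088167  232.54866801] 14.964770917168817 [ 0.07447198  0.07443414 -3.29485607]
slide [0.0017 0.0006 0.0575] turnz 0.1 yaw0 9.0
```

View pics/c4.png

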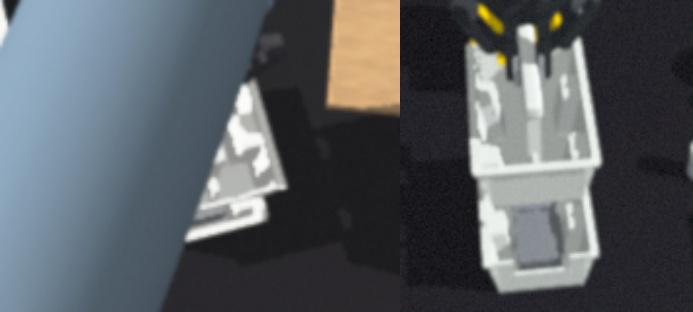

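The view shows the carrier above the lower tote, its plain end towards +x over the lower tote's scoop end, as wanted. I compare the near corners numerically.

```bash
python3 - <<'E'
from h import *
s=lambda x,y:(220+(x-400)*150/293,130+y*160/312)
for n,z,P in (('car',65+232.5-94,[(472,176),(601,163)]),('base',65,[(480,264),(598,256)])):
    Q=np.array([onz('scene',s(*p),z)[:2] for p in P]); q=Q-[553.6,-194.8]; a=np.radians(8.9); M=np.array([[np.cos(a),np.sin(a)],[-np.sin(a),np.cos(a)]])
    print(n,(q@M.T).round(1).tolist())
E
python3 -m creep '{"slide":[[0.0015,0.0005,0.02],[0.0015,0.0005,0.04],[0.0015,0.0005,0.05],[0.0015,0.0005,0.055],[0.0015,0.0005,0.055]],"turn":[[0,0,0],[0,0,0],[0,0,0],[0,0,0],[0,0,0]],"hand":[0,0,0,0,0]}'
```

```text
car [[87.8, -55.7], [84.2, 60.0]]
base [[85.2, -58.3], [87.7, 60.0]]
t: 12.28
tcp_pos: [554.9, -194.5, 177.7]
tcp_rot: [[0.988, 0.156, -0.001], [0.156, -0.988, -0.0], [-0.001, 0.0, -1.0]]
force: [0.0, 0.1, -3.3]
finger_gap: 15.1
```

The two agree to within about 1–2 mm. I lower gently.

```bash
python3 -m creep '{"slide":[[0,0,0.004],[0,0,0.008],[0,0,0.012],[0,0,0.016],[0,0,0.02],[0,0,0.023],[0,0,0.025],[0,0,0.026],[0,0,0.026]],"turn":[[0,0,0],[0,0,0],[0,0,0],[0,0,0],[0,0,0],[0,0,0],[0,0,0],[0,0,0],[0,0,0]],"hand":[0,0,0,0,0,0,0,0,0]}'; python3 -m creep '{"slide":[[0,0,0.001],[0,0,0.002],[0,0,0.003],[0,0,0.003]],"turn":[[0,0,0],[0,0,0],[0,0,0],[0,0,0]],"hand":[0,0,0,0]}'
```

```text
t: 13.4
tcp_pos: [554.9, -194.5, 151.7]
tcp_rot: [[0.988, 0.156, -0.001], [0.156, -0.988, -0.0], [-0.001, 0.0, -1.0]]
force: [0.8, 0.0, -2.7]
finger_gap: 14.9
t: 13.9
tcp_pos: [554.9, -194.5, 149.0]
tcp_rot: [[0.988, 0.156, -0.0], [0.156, -0.988, -0.0], [-0.001, 0.0, -1.0]]
force: [-1.5, 1.3, -0.6]
finger_gap: 14.9
```

Contact is at the expected height (149.0, weight coming off). I press 1 mm more, then release, opening part way so the fingers stay clear.

```bash
python3 -m creep '{"slide":[[0,0,0.001],[0,0,0.001],[0,0,0.001],[0,0,0.001],[0,0,0.001],[0,0,0.001],[0,0,-0.03],[0,0,-0.06],[0,0,-0.1],[0,0,-0.14],[0,0,-0.14],[0,0,-0.14]],"turn":[[0,0,0],[0,0,0],[0,0,0],[0,0,0],[0,0,0],[0,0,0],[0,0,0],[0,0,0],[0,0,0],[0,0,0],[0,0,0],[0,0,0]],"hand":[0,0,0.7,0.7,0.7,0.7,0.7,0.7,0.7,0.7,0.7,0.7]}'
python3 - <<'E'
from h import *
a,c=snap('wrist','w5.png'); snap('scene','s5.png')
s=robot.observe(); print(s['t'],s['tcp_pos'],s['force'])
u=cv2.imread('pics/s5.png')[160:290,230:360]; w=cv2.imread('pics/w5.png')
cv2.imwrite('pics/c5.png',np.hstack([cv2.resize(u,(400,400)),cv2.resize(w,(400,250))[:, :] if False else w[:,120:520]]))
B=frame((553.6,-194.8),8.9)
for x,y,z in [(85,54,120),(-85,54,120),(-85,-54,120),(85,-54,120),(-64,0,176),(64,0,176)]:
    print((x,y,z),'w',(proj('wrist',[*B(x,y),z],c)+[280,0]).round(0),'s',((proj('scene',[*B(x,y),z])-[230,160])*400/130).round(0))
E
```

```text
t: 15.4
tcp_pos: [554.9, -194.4, 288.4]
tcp_rot: [[0.988, 0.156, -0.001], [0.156, -0.988, -0.0], [-0.001, 0.0, -1.0]]
force: [0.8, 0.6, -0.6]
finger_gap: 59.7
15.5 [ 554.27294434 -194.10889535  287.36404732] [-0.37041996 -0.28830308 -0.64805579]
(85, 54, 120) w [547.  98.] s [273. 256.]
(-85, 54, 120) w [553. 255.] s [244.  62.]
(-85, -54, 120) w [649. 256.] s [87. 73.]
(85, -54, 120) w [655.  98.] s [ 96. 271.]
(-64, 0, 176) w [601. 262.] s [165.  29.]
(64, 0, 176) w [601. 119.] s [180. 178.]
```

View pics/c5.png

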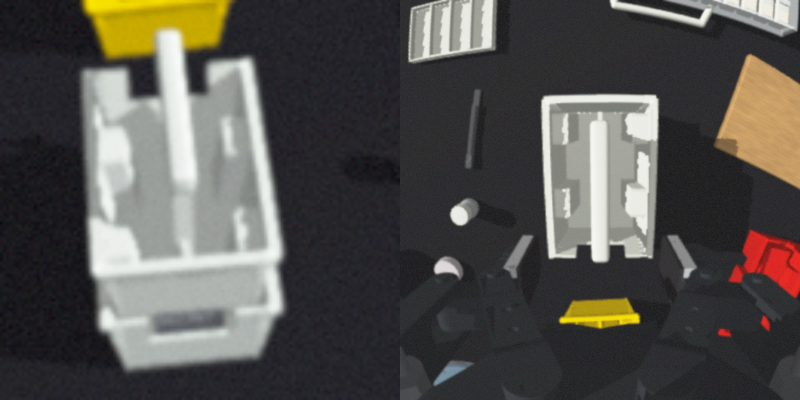

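The carrier sits level. Its rim is at wrist (542..657, 97) and (549..654, 257) against predicted (547..655, 98) and (553..649, 255), and the bar ends are within 1 px, so it is centred within about 2 mm. The scene rim corners also match a 55 mm underside height. The scoop is over the plain end, and the fingers are clear.

```bash
python3 -c "
from rig import robot; print(robot.close_job())"
```

```text
the job is handed in; nothing more can be done
None
```

I shut both flip lids, stacked the white carrier tote on the white lower tote and let go. I handed the job in after about 15.5 s of the 48 s; no verdict was reported.

- **Lids:** I pushed both over in one sweep and pressed them down with about 15 N. The picture afterwards showed both lying flat over their boxes, before the carrier was moved. I could not look at them again once the carrier covered them.
- **Carrier:** I lifted it by the handle, turned it about 109° so its scoop lies over the lower tote's plain end, and lowered it slowly. It touched down at the height expected for an underside 55 mm above the lower tote's.
- **Last check:** The scene and wrist pictures after release agreed with a centred, level tote to about 2 mm. The gripper was open and well above it.
- **Disagreement:** The rims measured a few mm wider than the stated 108 mm in the wrist pictures, probably a lip. This was the same on both sides, so the centring is not affected.
- **Other items:** The tweezers, jar and bead tray were not touched. I did not measure their final positions.

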